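# Locate and lock a guitar bridge blank in its holding jig

### The job

Fix the rosewood bridge blank for routing its saddle slot: lay it flat in the holding jig, press it against both dowels and, keeping it there, slide it along them until it also bears on the end stop, so that it presses on all three at the same time. Then swing the cam lever over until the cam bites on the blank and holds it there by itself. The edges of the blank are finished, so press gently all through, and leave the other things on the bench where they are.

Things in the scene. Friction and masses are not known exactly. Their poses are not given: they have to be found in the camera images.
- jig: Holding jig, fixed to the bench: plywood board 150 x 290 mm, 18 mm thick (top face 18 mm above the bench). Origin: centre of its underside. x across the board (towards the dowels), y along it, z up; the end stop is at its -y end. In this frame the blank, when home, has its centre at x = +25 mm, 90 mm to the +y side of the end stop's face, and its long side along y.
- dowel_a: Steel dowel, 10 mm in diameter, standing 10 mm proud of the board; origin at the centre of its foot, at x = +50, y = -80 mm of the jig. The far long edge of the blank bears on its -x side (at x = +45 mm of the jig).
- dowel_b: The second, equal dowel, at x = +50, y = +60 mm of the jig.
- stop: Hardwood end stop, 44 mm (x) by 18 mm (y), 10 mm high on the board, bolted fast in two slots at a place that differs: its face 90 to 104 mm to the -y side of the jig's origin, at x = +25 mm. Origin: at board level, middle of the face that the end of the blank bears on; the block lies on the -y side of it. Turned as the jig.
- cam (a joint): Angle of the eccentric wooden cam (rad) on its upright pivot: 0 = fully open, grows clockwise seen from above, up to 2.3. It turns stiffly (0.08 N m) and stays where left. With the blank home the cam meets its near edge at about 1.77 rad; at 1.83 it holds it with about 11 N in all, 2/3 of it on dowel_a, and each further 0.01 rad adds about 2 N. Starts at 0 to 0.4.
- cam_pivot (a point): The cam's pivot, at x = -24.7, y = -45 mm of the jig, 28.5 mm above the bench. The cam is a disc of 22 mm radius, 10 mm high, lying on the board on the other side of the blank from the dowels, its centre 10 mm off the pivot; fully open its edge is 15 mm clear of a blank that is home. It bites 39 mm to the -y side of the jig's origin.
- cam_knob (a point): Middle of the upright round knob at the end of the cam lever: 18 mm in diameter, 26 mm tall, 28 to 54 mm above the bench, 100 mm from the pivot (this point 43.5 mm above the bench). The lever bar is 16 mm wide, 10 mm high, 18 to 28 mm above the bench. Fully open the lever points to -y of the jig, 10 deg towards its -x; it is swung clockwise seen from above.
- blank: Rosewood bridge blank, a flat rectangular bar 40 mm (x) by 180 mm (y), 12 mm thick, about 75 g, either way round alike. Origin: centre of its underside. It starts lying on the bench. Pushed against a dowel or the stop with more than 12 N its finished edge is scored; 3 to 7 N on each is right. The cam may hold it with up to 20 N on a dowel.
- driver: Bystander: screwdriver about 200 mm long, lying.
- tin: Bystander: amber glass jar, 66 mm in diameter, 50 mm high; origin at its underside.
- plane: Bystander: small block plane 42 x 150 mm, about 40 mm high; origin at its underside.
Things that resemble listed ones, but are neither listed nor needed, are in the scene too. Of the things like the blank, leave any that is orange; of the rest the larger one is meant.

How it is judged:
By the outcome, as a careful person would: the job done as asked, in the order asked, and still so for the second after the job is handed in, with the robot touching nothing.
It also fails if it takes over 72 s, if anything falls off the work surface, if the arm or the gripper's body presses on something with over 40 N, if the wrist force passes 120 N, or if a joint passes its speed limit or range.

### The arm

A 7-joint arm with a two-finger parallel gripper is mounted at the origin on the work surface. World frame = base frame: x ahead of the robot, y to its left, z up, the work surface at z = 0. Lengths are in m, angles in rad, forces in N, time in s.
With the tool pointing down it reaches from about 0.4 to 0.85 m from the base axis. Payload 4.5 kg.
Tool frame: the origin (TCP) lies where the fingers leave the gripper's body, on its centre line; the fingertips stand 64 mm ahead of it and the grasp point (between the pads) lies 45 mm ahead of it; z points along the fingers, y is the line along which they close (so a half turn about z gives the same grasp; the last joint's range is limited). The gripper opens to 88 mm and grips with 3 to 60 N. Pads are 18 mm wide; open, the fingers measure 123 mm over their backs; the gripper's body (75 mm by 187 mm) begins 45 mm behind the grasp point.
Start: joints at [-1.168, 0.689, -0.195, 1.565, 0.157, 0.902, -0.215], TCP at [0.225, 0.583, 0.303] pointing down, gripper open.
Joint ranges: [-3.01, 3.01], [-0.46, 2.08], [-1.47, 1.51], [0.13, 2.56], [-1, 4.14], [0.04, 2.09], [-2.66, 2.66]. Speed limits (rad/s): [2.57, 2.57, 3.14, 3.14, 3.14, 3.14, 3.14].

### API

Orientations are given as a unit quaternion [x, y, z, w].
In Python, from plant import r gives the robot as it stands.
- The arm moves only by the tool play_rows, never from a script. Its arguments are lists of equal length, an entry for each row: "translation": the shift along the tool's x, y, z in m, a list of three; "delta_rot": the turn, a rotation vector about the tool's x, y, z in degrees, a list of three; "grip": the opening, from -1 (shut) to 1 (fully open). In form: {"translation": [[x, y, z], ...], "delta_rot": [[rx, ry, rz], ...], "grip": [grip, ...]}. A call has 1 to 20 rows; each row shifts and turns the commanded pose from where the row before left it, along the tool's axes as they then stand; what a row does not reach is not made up. A row lasts 1/8 s, in which the tool goes at most 62.5 mm and 10.7 degrees, less where a joint would pass 70% of its speed; a pose out of reach is approached as far as the arm can. A call with a gripper value outside its range is refused whole. The fingers move at their own pace and stop on an object; "squeeze" is the grip in N (left out, the last holds). Time passes only in rows, so rows that do not move let the fingers close. It gives the time, the measured TCP pose, the force, the opening and the grip force at its end, in the units of the state.
- r.get_state(): the state, without advancing time (a new reading comes with each control period).
- r.snapshot(name): name is "scene" or "side" or "wrist"; returns the picture (420x560x3 uint8, blue, green, red); there is no depth.
- r.get_calibration(name): a dict with "intrinsics" (3x3 intrinsics, pixels), "eye" and "rotation" of the camera in the world. Camera axes: x right, y up, looking along -z (the intrinsics and any distortion apply to the point x, -y, -z); pixel columns grow to the right and rows downward; lengths in m; the calibration is good to about 2 mm. A picture is of the moment at which its call begins: read the wrist's pose just before it. get_calibration takes no time and is no camera call; for the wrist camera it gives the pose at the moment of the call.
- r.finish_job(): hands the job in; it is judged then, once.
Trained networks look in the newest picture that a camera, given by its name, has taken for a name from the list of things; names that differ only in an ending like _2 or _b are one class to them, and where a whole thing is asked for, a point or a joint stands for the part that bears it (a point fixed in the world has none). Each returns a list of dicts, best first, with "confidence" (0 to 1); they miss things now and then, are a little off and sometimes report something else, mostly with a low value. They report only what shows in the picture. A call takes as long as a camera call. They do not tell look-alikes from the thing itself.
- r.look_for(camera, target): "point" ([x, y, z] in m, in world coordinates, good to about 4 mm: the middle of the surface that is visible of it).
- r.silhouettes(camera, target): "pixels" (420x560 bool, what is visible of it).
The state is a dict: "clock": time; "q": joint angles; "qd": joint speeds; "joint_torque": joint torques, N m; "tool_pos": TCP position; "eef_rot": TCP orientation; "contact_force": force on the tool from outside, world axes, zero at the start; "moment": the same for the moment, N m; "opening": opening from 0.0 (shut) to 1.0 (fully open); "finger_force": force on a finger pad.
Only numpy, scipy, OpenCV 4.12 (cv2) and the standard library are available. Lean on these libraries where they do the work, as an engineer would, in place of code of your own. Each camera call takes 0.05 s, during which the arm holds its last target. There are 200 camera calls.

## Working session

There is one attempt and no reset: what is moved stays moved. The work goes in short steps, Python scripts to look and compute and a tool call to move; the robot and the scene stay as the last step left them, time stands still between calls to the robot, and variables do not carry over. Pictures are saved under pics/ and viewed, at most 10 in all, crops included, and the job is handed in when it is done.

Besides the shell and the picture viewer there is one more tool, called as name(argument=value, ...) on one line, values as JSON. play_rows: Moves the arm, as the interface text tells. Its arguments: {"type":"object","properties":{"translation":{"type":"array","items":{"type":"array","items":{"type":"number"}}},"delta_rot":{"type":"array","items":{"type":"array","items":{"type":"number"}}},"grip":{"type":"array","items":{"type":"number"}},"squeeze":{"type":"number"}},"required":["translation","delta_rot","grip"]}

```bash
mkdir -p pics; ls; python3 - <<'E'
from plant import r
import cv2,numpy as np
for n in ("scene","side"):
    im=r.snapshot(n); cv2.imwrite(f"pics/{n}0.png",im)
    c=r.get_calibration(n); print(n,c)
    for t in ("jig","blank","stop","dowel_a","cam","cam_knob","driver","tin","plane"):
        for d in r.look_for(n,t): print(n,t,np.round(d["point"],3),round(d["confidence"],2))
s=r.get_state();print(s)
E
```

```text
pics
scene {'intrinsics': array([[537.56279196,   0.        , 280.60798457],
       [  0.        , 537.56279196, 214.87303537],
       [  0.        ,   0.        ,   1.        ]]), 'eye': array([ 1.50300958, -0.66681622,  0.95957946]), 'rotation': array([0.40592325, 0.18643637, 0.39811791, 0.80123025])}
scene jig [ 0.596 -0.134  0.021] 0.83
scene blank [0.494 0.295 0.017] 0.97
scene blank [0.358 0.468 0.014] 0.62
scene blank [0.368 0.254 0.01 ] 0.5
scene blank [ 0.601 -0.14   0.019] 0.18
scene stop [ 0.633 -0.231  0.03 ] 0.57
scene cam [ 0.57  -0.214  0.028] 0.83
scene cam_knob [ 0.571 -0.219  0.029] 0.69
scene driver [ 0.815 -0.029  0.018] 0.9
scene tin [0.745 0.196 0.039] 0.81
scene plane [ 0.784 -0.244  0.016] 0.91
side {'intrinsics': array([[427.81697432,   0.        , 276.61575912],
       [  0.        , 427.81697432, 215.99683738],
       [  0.        ,   0.        ,   1.        ]]), 'eye': array([ 0.41729644, -0.72836376,  0.58988188]), 'rotation': array([ 0.49288319, -0.05211734, -0.07980256,  0.86485923])}
side jig [ 0.582 -0.168  0.022] 0.63
side blank [0.488 0.282 0.011] 0
[... 380 characters left out ...]
,  0.68906738, -0.19461885,  1.56529169,  0.15727909,
        0.90252048, -0.21507737]), 'qd': array([ 1.55801929e-03, -3.04890707e-04,  7.56720809e-04, -6.70374953e-05,
       -6.12431466e-04, -5.84099121e-04, -2.85126154e-04]), 'joint_torque': array([ 1.04744022e-04, -5.27497923e+01, -1.26669735e+00, -1.53754967e+01,
       -5.19136665e-02, -6.26114579e-04,  1.23511884e-05]), 'tool_pos': array([0.22526647, 0.58301044, 0.30276579]), 'eef_rot': array([ 1.83321883e-01,  9.83052941e-01,  4.90923772e-05, -8.69432555e-06]), 'contact_force': array([-0.72089897, -0.28208955,  0.53402314]), 'moment': array([-0.0275782 , -0.01640712,  0.03428692]), 'finger_force': 0.0, 'opening': 0.9989837373611986}
```

View pics/scene0.png

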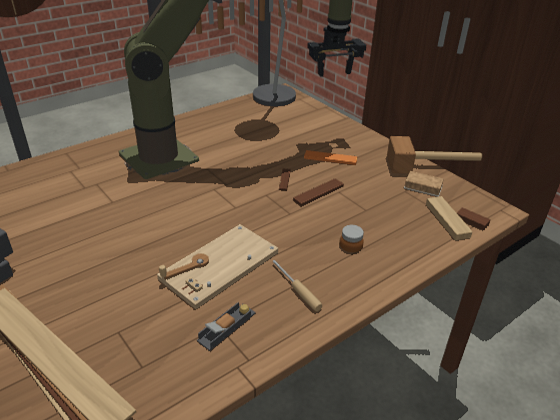

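View pics/side0.png

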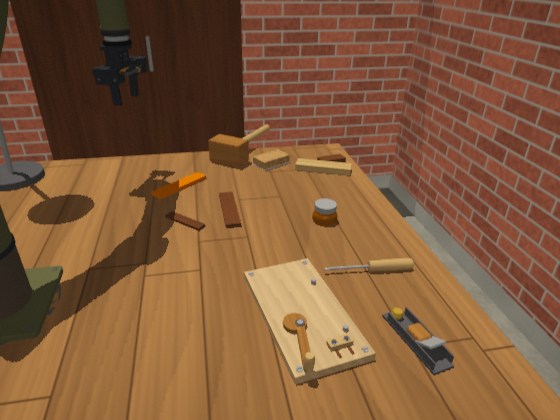

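Candidates for the blank in the scene view are the orange bar (330,157), the small dark bar (285,180), the larger dark bar (318,191), and a dark block far off at (473,218). By the description I choose the larger dark bar at (318,191), which is at (228,209) in the side view. Next I fit poses to the silhouettes and check the choice in a crop.

```bash
cat > h.py <<'E'
import numpy as np,cv2
from scipy.spatial.transform import Rotation as R
from scipy.optimize import minimize
def proj(c,P):
    p=R.from_quat(c["rotation"]).inv().apply(np.atleast_2d(P)-c["eye"])
    u=p*[1,-1,-1]; u=u@np.array(c["intrinsics"]).T
    return u[:,:2]/u[:,2:]
def unproj(c,uv,z):
    uv=np.atleast_2d(uv); d=np.c_[uv,np.ones(len(uv))]@np.linalg.inv(c["intrinsics"]).T
    d=R.from_quat(c["rotation"]).apply(d*[1,-1,-1]); e=np.array(c["eye"])
    return e+d*((z-e[2])/d[:,2])[:,None]
def box(x,y,a,w,l,z0,z1):
    P=np.array([[i*w/2,j*l/2,z] for i in(-1,1) for j in(-1,1) for z in(z0,z1)])
    return P@R.from_euler('z',a).as_matrix().T+[x,y,0]
def iou(c,P,m,S=4):
    h=cv2.convexHull(np.round(((proj(c,P)+.5)*S-.5)*16).astype(np.int32)); g=np.zeros((420*S,560*S),np.uint8)
    cv2.fillConvexPoly(g,h,1,shift=4); g=cv2.resize(g*255,(560,420),interpolation=cv2.INTER_AREA)/255.
    return 1-np.minimum(g,m).sum()/np.maximum(g,m).sum()
def fit(views,dims,x0):
    f=lambda v:sum(iou(c,box(v[0],v[1],v[2],*dims),m) for c,m in views)
    o=minimize(f,x0,method='Nelder-Mead',options=dict(initial_simplex=np.array([x0]*4)+np.r_[np.zeros((1,3)),np.diag([.01,.01,.15])],xatol=1e-4,fatol=1e-5))
    return o.x,o.fun
E
python3 - <<'E'
from plant import r
from h import *
V={'jig':[], 'blank':[]}
for n in("scene","side"):
    im=r.snapshot(n);c=r.get_calibration(n)
    for t,p in(("jig",(.59,-.15,.01)),("blank",(.49,.288,.012))):
        q=proj(c,p)[0]
        L=r.silhouettes(n,t)
        M=[d["pixels"] for d in L if d["pixels"].any()]
        m=min(M,key=lambda m:np.hypot(*(np.argwhere(m).mean(0)[::-1]-q)))
        m=m.astype(np.uint8); print(n,t,m.sum(),q)
        if t=="jig":
            k=cv2.findContours(m,0,2)[0]; k=max(k,key=cv2.contourArea); m=cv2.fillConvexPoly(m*0,cv2.convexHull(k),1)
        V[t].append((c,m.astype(float)))
for a in(-.6,-.3,0,.3):
    print('jig',fit(V['jig'],(.15,.29,0,.018),[.59,-.15,a]))
for v in V['jig']:print('jig1',fit([v],(.15,.29,0,.018),[.59,-.15,.0]))
for a in(-.5,0,.5):print('blank',fit(V['blank'],(.04,.18,0,.012),[.49,.288,a]))
for v in V['blank']:print('b1',fit([v],(.04,.18,0,.012),[.49,.288,0]))
im=r.snapshot("side"); cv2.imwrite("pics/crop.png",cv2.resize(im[165:250,130:280],None,fx=4,fy=4))
print(r.get_state()["clock"])
E
```

```text
scene jig 4700 [213.15898698 265.51202206]
scene blank 563 [315.516412   191.37548068]
side jig 8888 [304.7145664  318.28673175]
side blank 498 [229.66914545 209.22804416]
jig (array([ 0.58854263, -0.12900182,  0.16600914]), np.float64(0.09156253129414504))
jig (array([ 0.5885357 , -0.12830145,  0.16610305]), np.float64(0.09205745367708018))
jig (array([ 0.58856402, -0.12843268,  0.16554836]), np.float64(0.09157801576244384))
jig (array([ 0.58895396, -0.12858255,  0.16187278]), np.float64(0.09208267675382642))
jig1 (array([ 0.58665131, -0.13004522,  0.15966476]), np.float64(0.054384949566315455))
jig1 (array([ 0.58969956, -0.12725375,  0.16144615]), np.float64(0.018163056486035667))
blank (array([0.48905955, 0.30237184, 0.01716842]), np.float64(0.2057532050526052))
blank (array([0.48892575, 0.30244223, 0.01725555]), np.float64(0.2052454643672984))
blank (array([0.48868547, 0.30268294, 0.01211667]), np.float64(0.20938177488170384))
b1 (array([0.48824036, 0.30106612, 0.0128528 ]), np.float64(0.08258367617435369))
b1 (array([0.48998537, 0.3071938 , 0.01019897]), np.float64(0.10838091210262901))
1.35
```

View pics/crop.png

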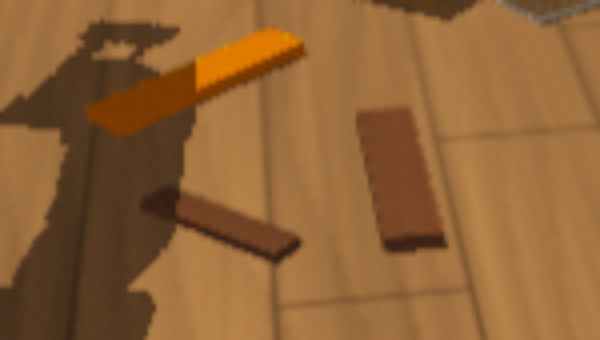

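The crop shows three bars: orange, a small dark one, and the large dark one at crop (400,180), which is the blank. I move above it now.

play_rows(translation=[[0, 0, 0], [0, 0, 0], [0, 0, 0], [0, 0, 0], [0, 0, 0], [0, 0, 0], [0, 0, 0], [-0.0286, 0.0259, 0], [-0.0286, 0.0259, 0], [-0.0286, 0.0259, 0], [-0.0286, 0.0259, 0], [-0.0286, 0.0259, 0], [-0.0286, 0.0259, 0], [-0.0286, 0.0259, 0], [-0.0286, 0.0259, 0], [-0.0286, 0.0259, 0], [-0.0286, 0.0259, 0], [0, 0, 0], [0, 0, 0]], delta_rot=[[0, 0, 9.7], [0, 0, 9.7], [0, 0, 9.7], [0, 0, 9.7], [0, 0, 9.7], [0, 0, 9.7], [0, 0, 9.7], [0, 0, 0], [0, 0, 0], [0, 0, 0], [0, 0, 0], [0, 0, 0], [0, 0, 0], [0, 0, 0], [0, 0, 0], [0, 0, 0], [0, 0, 0], [0, 0, 0], [0, 0, 0]], grip=[1, 1, 1, 1, 1, 1, 1, 1, 1, 1, 1, 1, 1, 1, 1, 1, 1, 1, 1], squeeze=15)

```text
clock: 3.72
tool_pos: [0.4886, 0.3021, 0.3027]
eef_rot: [0.701, 0.713, 0.0, -0.001]
contact_force: [-0.2, -0.2, -0.3]
opening: 1.0
finger_force: 0.0
```

```bash
cat >> h.py <<'E'
def tool(s):
    M=R.from_quat(s["eef_rot"]).as_matrix(); return np.array(s["tool_pos"]),M,np.arctan2(M[1,1],M[0,1])
E
python3 - <<'E'
from plant import r
from h import *
s=r.get_state();p,M,a=tool(s);print(p,np.degrees(a),s["clock"],s["q"],s["contact_force"])
c=r.get_calibration("wrist");im=r.snapshot("wrist");cv2.imwrite("pics/w1.png",im)
print(M.T@(c["eye"]-p),proj(c,[[.489,.302,.012],p-[0,0,.064]]))
hsv=cv2.cvtColor(im,cv2.COLOR_BGR2HSV)
for d in r.silhouettes("wrist","blank"):
    m=d["pixels"].astype(float)
    if m.sum()>200:
        yx=np.argwhere(m); print(d["confidence"],m.sum(),yx.min(0),yx.max(0),fit([(c,m)],(.04,.18,0,.012),[.489,.302,.015]))
E
```

```text
[0.4886022  0.3020996  0.30267848] 1.0028220301284725 3.725 [-0.68991509  0.62078343  0.09512731  1.73138848 -0.07912258  0.79319167
 -0.53938241] [-0.21840095 -0.15837752 -0.2836695 ]
[ 0.08062117 -0.00050499 -0.08203869] [[279.40449326 170.21857228]
 [279.57693385 276.60074431]]
0.78 6419.0 [ 80 258] [248 298] (array([0.48830648, 0.30160284, 0.02297923]), np.float64(0.026861287776106302))
0.68 2812.0 [157 118] [245 215] (array([0.489, 0.302, 0.015]), np.float64(1.0))
0.56 214.0 [406 412] [413 448] (array([0.489, 0.302, 0.015]), np.float64(1.0))
```

View pics/w1.png

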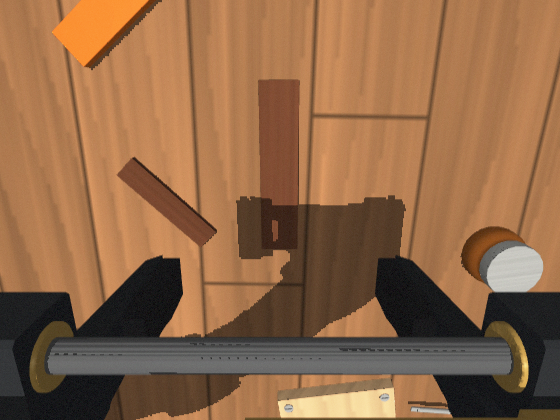

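The wrist view shows the blank at columns 258-299, rows 80-248. The fit gives its centre at (0.488, 0.302), and the neighbouring bars are clear. I grasp 10 mm to +y of its centre.

play_rows(translation=[[0.0095, -0.0003, 0.03], [0, 0, 0.04], [0, 0, 0.04], [0, 0, 0.04], [0, 0, 0.03], [0, 0, 0.025], [0, 0, 0.015], [0, 0, 0.01], [0, 0, 0.0055], [0, 0, 0], [0, 0, 0], [0, 0, 0], [0, 0, 0], [0, 0, 0], [0, 0, 0], [0, 0, 0], [0, 0, 0]], delta_rot=[[0, 0, -0.3], [0, 0, 0], [0, 0, 0], [0, 0, 0], [0, 0, 0], [0, 0, 0], [0, 0, 0], [0, 0, 0], [0, 0, 0], [0, 0, 0], [0, 0, 0], [0, 0, 0], [0, 0, 0], [0, 0, 0], [0, 0, 0], [0, 0, 0], [0, 0, 0]], grip=[1, 1, 1, 1, 1, 1, 1, 1, 1, 1, -1, -1, -1, -1, -1, -1, -1], squeeze=15)

```text
clock: 5.95
tool_pos: [0.4887, 0.311, 0.0673]
eef_rot: [0.699, 0.715, 0.0, -0.0]
contact_force: [0.3, 0.2, 0.6]
opening: 0.449
finger_force: 15.0
```

play_rows(translation=[[0, 0, -0.02], [0, 0, -0.03], [0, 0, -0.03], [0, 0, -0.03], [0, 0, 0]], delta_rot=[[0, 0, 0], [0, 0, 0], [0, 0, 0], [0, 0, 0], [0, 0, 0]], grip=[-1, -1, -1, -1, -1])

```text
clock: 6.58
tool_pos: [0.4899, 0.3116, 0.1804]
eef_rot: [0.699, 0.715, 0.003, 0.001]
contact_force: [0.3, -0.1, -1.4]
opening: 0.446
finger_force: 15.0
```

```bash
python3 - <<'E'
from plant import r
from h import *
J=np.array([.589,-.128,0]);a=.163;W=lambda P:np.atleast_2d(P)@R.from_euler('z',a).as_matrix().T+J
out=[]
for n,x,y in(("side",235,250),("scene",150,220)):
    im=r.snapshot(n);c=r.get_calibration(n)
    big=cv2.resize(im[y:y+130,x:x+140],None,fx=4,fy=4,interpolation=cv2.INTER_CUBIC)
    def dot(P,col):
        for u in proj(c,W(P)): cv2.circle(big,tuple(int(round((v-o+.5)*4)) for v,o in zip(u,(x,y))),3,col,1)
    th=np.linspace(0,6.28,25)
    for yd in(-.08,.06): dot(np.c_[.05+.005*np.cos(th[::4]),yd+.005*np.sin(th[::4]),th[::4]*0+.028],(0,0,255))
    for sy in(-.09,-.104): dot([[.003,sy,.028],[.047,sy,.028]],(255,0,0))
    dot([[i,j,.018] for i in(-.075,.075) for j in(-.145,.145)],(0,255,0))
    for t in np.arange(0,.41,.1):
        b=-np.pi/2-np.radians(10)-t; dot([[-.0247+.1*np.cos(b),-.045+.1*np.sin(b),.054]],(255,0,255))
    out.append(big[:,:400] if 0 else big)
cv2.imwrite("pics/jig.png",cv2.resize(np.hstack(out),(800,372),interpolation=cv2.INTER_AREA) if 0 else np.hstack(out)[:,:])
cv2.imwrite("pics/jigA.png",out[0]);cv2.imwrite("pics/jigB.png",out[1])
E
```

```text
(no output)
```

View pics/jigA.png

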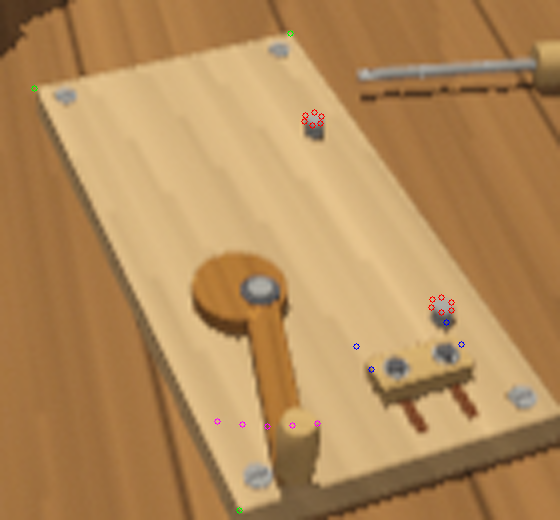

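View pics/jigB.png

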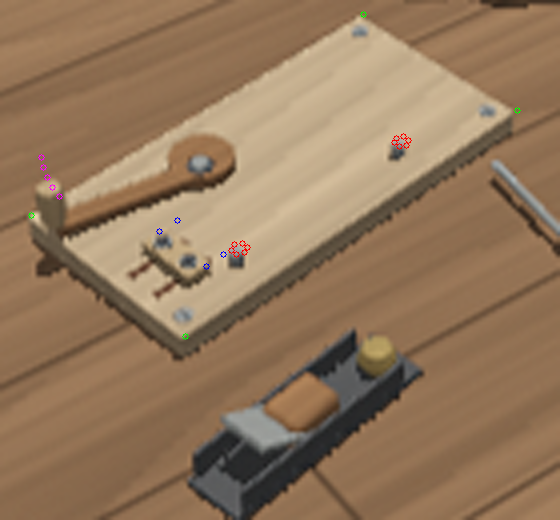

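The side overlay matches the dowels at about (314,125) and (443,308). The stop's face is near jig y = -0.102 and the cam angle is about 0.07. I carry the blank to just over the jig.

play_rows(translation=[[0, 0, 0], [-0.02, 0.0022, 0], [-0.04, 0.0044, 0], [-0.04, 0.0044, 0], [-0.04, 0.0044, 0], [-0.04, 0.0044, 0], [-0.04, 0.0044, 0], [-0.04, 0.0044, 0], [-0.04, 0.0044, 0], [-0.04, 0.0044, 0], [-0.04, 0.0044, 0], [-0.04, 0.0044, 0], [-0.02, 0.002, 0], [-0.0007, 0, 0.02], [0, 0, 0.03], [0, 0, 0.02], [0, 0, 0.01], [0, 0, 0], [0, 0, 0], [0, 0, 0]], delta_rot=[[0, 0, -8.04], [0, 0, 0], [0, 0, 0], [0, 0, 0], [0, 0, 0], [0, 0, 0], [0, 0, 0], [0, 0, 0], [0, 0, 0], [0, 0, 0], [0, 0, 0], [0, 0, 0], [0, 0, 0], [0, 0, 0], [0, 0, 0], [0, 0, 0], [0, 0, 0], [0, 0, 0], [0, 0, 0], [0, 0, 0]], grip=[-1, -1, -1, -1, -1, -1, -1, -1, -1, -1, -1, -1, -1, -1, -1, -1, -1, -1, -1, -1])

```text
clock: 9.18
tool_pos: [0.608, -0.1163, 0.0981]
eef_rot: [0.647, 0.762, 0.0, 0.001]
contact_force: [-0.8, -0.4, -1.2]
opening: 0.455
finger_force: 15.0
```

```bash
python3 - <<'E'
from plant import r
from h import *
s=r.get_state();p,M,a=tool(s);print(p,np.degrees(a),s["clock"],s["contact_force"],s["moment"])
out=[]
for n,x,y in(("side",235,250),("wrist",130,0)):
    im=r.snapshot(n)
    k=4 if n=="side" else 2
    h=130 if n=="side" else 260
    out.append(cv2.resize(im[y:y+h,x:x+(100 if n=="side" else 200)*(1 if n=="side" else 1)],None,fx=k,fy=k,interpolation=cv2.INTER_CUBIC)[:520])
cv2.imwrite("pics/over.png",np.hstack(out))
E
```

```text
[ 0.6080385  -0.11626262  0.09808612] 9.30341888491567 9.175 [-0.79604537 -0.35691688 -1.17176582] [-0.04300436  0.02371633  0.00901707]
```

View pics/over.png

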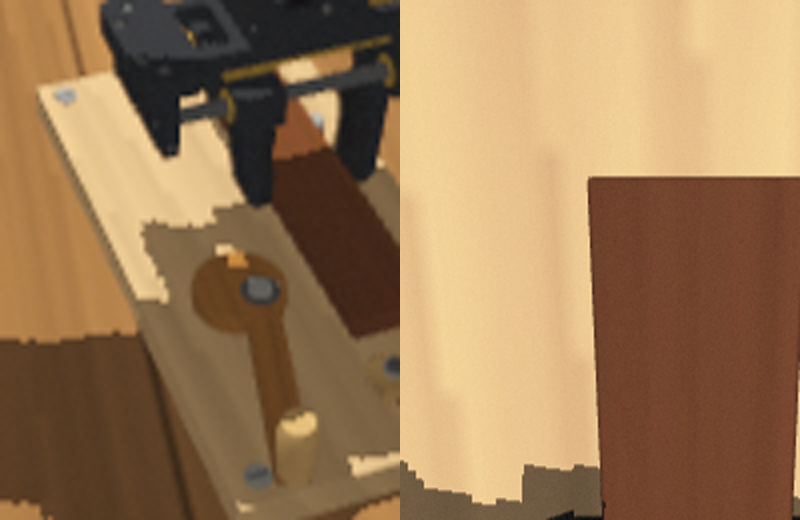

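The blank hangs over the jig, clear of the stop and the cam. Its left edge is straight in the wrist crop, and dowel_b shows just at the right border (about wrist pixel (330,180)). I measure the gap to dowel_b numerically.

```bash
python3 - <<'E'
from plant import r
from h import *
s=r.get_state();p,M,a=tool(s)
im=r.snapshot("wrist");c=r.get_calibration("wrist");cv2.imwrite("pics/w3.png",im)
for d in r.silhouettes("wrist","dowel_b")[:3]:
    yx=np.argwhere(d["pixels"]);print("dow",d["confidence"],len(yx),yx.min(0),yx.max(0))
for d in r.look_for("wrist","dowel_b")[:3]: print(d)
z0=p[2]-.0673
print(z0)
for d in r.silhouettes("wrist","blank")[:3]:
    m=d["pixels"];yx=np.argwhere(m);print("bl",d["confidence"],len(yx),yx.min(0),yx.max(0))
    if len(yx)>5000:
        for row in(100,150,200,230):
            xs=np.where(m[row])[0]
            if len(xs): print(row,xs.min(),xs.max(),unproj(c,[[xs.min(),row],[xs.max()+1,row]],z0+.012).round(4).tolist())
        print(unproj(c,[[c_ , yx.min(0)[0]] for c_ in (240,310)],z0+.012))
E
```

```text
dow 0.88 484 [151 333] [176 357]
dow 0.83 359 [398 322] [419 340]
{'point': [0.6458, -0.1951, 0.0201], 'confidence': 0.83}
{'point': [0.6285, -0.0661, 0.0297], 'confidence': 0.78}
0.030558067158339752
bl 0.91 28519 [ 87 224] [419 333]
100 224 333 [[0.5755, -0.0437, 0.0426], [0.6149, -0.0372, 0.0426]]
150 226 330 [[0.5783, -0.0616, 0.0426], [0.6176, -0.0552, 0.0426]]
200 228 328 [[0.5814, -0.0811, 0.0426], [0.6209, -0.0747, 0.0426]]
230 230 327 [[0.5837, -0.0937, 0.0426], [0.6231, -0.0873, 0.0426]]
[[ 0.58062026 -0.03827854  0.04255807]
 [ 0.6054411  -0.03420976  0.04255807]]
bl 0.68 480 [151 333] [175 358]
```

View pics/w3.png

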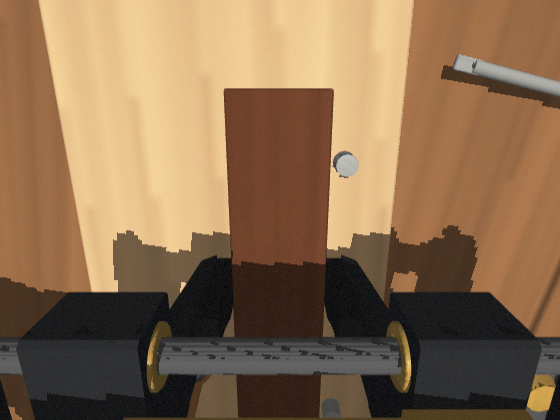

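Both dowels show right of the blank: dowel_b's top is at (347,164) and dowel_a is at (331,408). The blank is nicely parallel, and the board edges are visible for yaw.

```bash
python3 - <<'E'
from plant import r
from h import *
c=r.get_calibration("wrist");s=r.get_state();p,M,a=tool(s)
loc=lambda P:((P-p)@M)[:,:2].round(4).tolist()
print("dowel_b top",unproj(c,[[347,164]],.028),loc(unproj(c,[[347,164]],.028)))
print("dowel_a top ~",unproj(c,[[331,407]],.028),loc(unproj(c,[[331,407]],.028)))
e=unproj(c,[[334,100],[328,230]],.0426);print("edge",loc(e))
for n,l in(("L",[[41,0],[92,290]]),("R",[[413,0],[390,280]])):
    P=unproj(c,l,.018);d=P[0]-P[1];print(n,P,np.degrees(np.arctan2(-d[0],d[1])),loc(P))
im=cv2.imread("pics/w3.png")
E
```

```text
dowel_b top [[ 0.62764827 -0.06177444  0.028     ]] [[0.0504, 0.0286]]
dowel_a top ~ [[ 0.648112   -0.19195275  0.028     ]] [[-0.0813, 0.0277]]
edge [[0.0768, 0.0197], [0.0263, 0.0197]]
L [[ 0.49623114 -0.01887626  0.018     ]
 [ 0.51672509 -0.14737496  0.018     ]] 9.061652906313979 [[0.114, -0.0942], [-0.0161, -0.0947]]
R [[ 0.64120046  0.0049113   0.018     ]
 [ 0.66406374 -0.11750457  0.018     ]] 10.57909676271885 [[0.114, 0.0528], [-0.0105, 0.0555]]
```

play_rows(translation=[[0, 0, 0.004], [0, 0, 0.004], [0, 0, 0.003], [0, 0, 0.0006], [0, 0, 0], [0, 0, 0]], delta_rot=[[0, 0, 0], [0, 0, 0], [0, 0, 0], [0, 0, 0], [0, 0, 0], [0, 0, 0]], grip=[-1, -1, -1, -1, -1, -1])

```text
clock: 10.22
tool_pos: [0.6076, -0.1162, 0.0857]
eef_rot: [0.647, 0.762, 0.0, 0.0]
contact_force: [0.7, -0.5, -1.5]
opening: 0.455
finger_force: 15.0
```

play_rows(translation=[[0, 0, 0.0005], [0, 0, 0], [0, 0, 0], [0, 0, 0]], delta_rot=[[0, 0, 0], [0, 0, 0], [0, 0, 0], [0, 0, 0]], grip=[-1, -1, -1, -1], squeeze=15)

```text
clock: 10.72
tool_pos: [0.6076, -0.1162, 0.0853]
eef_rot: [0.647, 0.762, 0.0, 0.0]
contact_force: [-0.2, 0.3, 1.5]
opening: 0.449
finger_force: 15.0
```

play_rows(translation=[[0, 0, 0.0005], [0, 0, 0], [0, 0, 0], [0, 0, 0]], delta_rot=[[0, 0, 0], [0, 0, 0], [0, 0, 0], [0, 0, 0]], grip=[-1, -1, -1, -1], squeeze=15)

```text
clock: 11.22
tool_pos: [0.6076, -0.1162, 0.0852]
eef_rot: [0.647, 0.762, 0.0, 0.0]
contact_force: [-0.2, -0.5, 5.5]
opening: 0.45
finger_force: 15.0
```

The blank is flat on the board. I ease the grip and approach the dowels.

play_rows(translation=[[0, 0, -0.0006], [0, 0, 0], [0, 0, 0], [0, 0.001, 0], [0, 0.001, 0], [0, 0.0005, 0], [0, 0, 0], [0, 0, 0]], delta_rot=[[0, 0, 0], [0, 0, 0], [0, 0, 0], [0, 0, 0], [0, 0, 0], [0, 0, 0], [0, 0, 0], [0, 0, 0]], grip=[-1, -1, -1, -1, -1, -1, -1, -1], squeeze=8)

```text
clock: 12.22
tool_pos: [0.6099, -0.1159, 0.0853]
eef_rot: [0.647, 0.762, -0.0, 0.0]
contact_force: [-1.8, -0.9, 3.9]
opening: 0.454
finger_force: 8.0
```

play_rows(translation=[[0, 0.0005, 0], [0, 0, 0], [0, 0, 0]], delta_rot=[[0, 0, 0], [0, 0, 0], [0, 0, 0]], grip=[-1, -1, -1])

```text
clock: 12.6
tool_pos: [0.6105, -0.1158, 0.0853]
eef_rot: [0.647, 0.762, -0.0, 0.0]
contact_force: [-1.8, -0.8, 5.6]
opening: 0.45
finger_force: 8.0
```

play_rows(translation=[[0, 0.0004, 0], [0, 0, 0], [0, 0, 0]], delta_rot=[[0, 0, 0], [0, 0, 0], [0, 0, 0]], grip=[-1, -1, -1])

```text
clock: 12.98
tool_pos: [0.6108, -0.1157, 0.0853]
eef_rot: [0.647, 0.762, -0.0, -0.0]
contact_force: [-2.1, -2.3, 5.7]
opening: 0.452
finger_force: 8.0
```

play_rows(translation=[[0, 0, -0.0005], [0, 0.0004, 0], [0, 0, 0], [0, 0, 0]], delta_rot=[[0, 0, 0], [0, 0, 0], [0, 0, 0], [0, 0, 0]], grip=[-1, -1, -1, -1])

```text
clock: 13.48
tool_pos: [0.6113, -0.1154, 0.0855]
eef_rot: [0.647, 0.762, 0.0, -0.0]
contact_force: [-0.1, -0.8, -0.8]
opening: 0.454
finger_force: 8.0
```

play_rows(translation=[[0, 0.0003, 0], [0, 0, 0], [0, 0, 0]], delta_rot=[[0, 0, 0], [0, 0, 0], [0, 0, 0]], grip=[-1, -1, -1])

```text
clock: 13.85
tool_pos: [0.6115, -0.1155, 0.0857]
eef_rot: [0.647, 0.762, 0.0, -0.0]
contact_force: [-0.0, -0.5, -0.8]
opening: 0.455
finger_force: 8.0
```

play_rows(translation=[[0, 0.0003, 0], [0, 0, 0], [0, 0, 0]], delta_rot=[[0, 0, 0], [0, 0, 0], [0, 0, 0]], grip=[-1, -1, -1])

```text
clock: 14.22
tool_pos: [0.6118, -0.1155, 0.0857]
eef_rot: [0.647, 0.762, 0.0, -0.0]
contact_force: [-0.4, -0.2, -1.2]
opening: 0.45
finger_force: 8.0
```

play_rows(translation=[[0, 0.0003, 0.0002], [0, 0, 0], [0, 0, 0]], delta_rot=[[0, 0, 0], [0, 0, 0], [0, 0, 0]], grip=[-1, -1, -1])

```text
clock: 14.6
tool_pos: [0.6121, -0.1154, 0.0855]
eef_rot: [0.647, 0.762, 0.0, -0.0]
contact_force: [0.4, 0.2, -1.6]
opening: 0.452
finger_force: 8.0
```

play_rows(translation=[[0, 0.0003, 0], [0, 0, 0], [0, 0, 0]], delta_rot=[[0, 0, 0], [0, 0, 0], [0, 0, 0]], grip=[-1, -1, -1])

```text
clock: 14.98
tool_pos: [0.6122, -0.1154, 0.0854]
eef_rot: [0.647, 0.762, -0.0, -0.0]
contact_force: [0.1, -0.1, -0.4]
opening: 0.456
finger_force: 8.0
```

play_rows(translation=[[0, 0.0003, 0], [0, 0, 0], [0, 0, 0]], delta_rot=[[0, 0, 0], [0, 0, 0], [0, 0, 0]], grip=[-1, -1, -1])

```text
clock: 15.35
tool_pos: [0.6123, -0.1154, 0.0854]
eef_rot: [0.647, 0.762, -0.0, -0.0]
contact_force: [-2.7, -0.3, 0.3]
opening: 0.454
finger_force: 8.0
```

play_rows(translation=[[0, 0.0003, 0], [0, 0, 0], [0, 0, 0]], delta_rot=[[0, 0, 0], [0, 0, 0], [0, 0, 0]], grip=[-1, -1, -1])

```text
clock: 15.72
tool_pos: [0.6123, -0.1154, 0.0853]
eef_rot: [0.647, 0.762, -0.001, -0.001]
contact_force: [-4.3, -1.6, 1.1]
opening: 0.454
finger_force: 8.0
```

play_rows(translation=[[0, 0.0003, 0], [0, 0, 0], [0, 0, 0]], delta_rot=[[0, 0, 0], [0, 0, 0], [0, 0, 0]], grip=[-1, -1, -1])

```text
clock: 16.1
tool_pos: [0.6124, -0.1154, 0.0853]
eef_rot: [0.647, 0.762, -0.001, -0.001]
contact_force: [-5.4, -1.5, 1.0]
opening: 0.454
finger_force: 8.0
```

```bash
python3 - <<'E'
from plant import r
from h import *
s=r.get_state();p,M,a=tool(s);print(p,np.degrees(a),s["contact_force"]@M,s["moment"])
E
```

```text
[ 0.61241967 -0.11536902  0.08531799] 9.301129072042107 [-0.56918025 -5.5780901  -0.93938708] [-0.19142516  1.09272353  0.03114006]
```

The blank bears on the dowels. I press slightly more, then slide toward the stop.

play_rows(translation=[[0, 0.0003, 0], [-0.001, 0, 0], [-0.001, 0, 0], [-0.001, 0, 0], [0, 0, 0], [0, 0, 0]], delta_rot=[[0, 0, 0], [0, 0, 0], [0, 0, 0], [0, 0, 0], [0, 0, 0], [0, 0, 0]], grip=[-1, -1, -1, -1, -1, -1])

```text
clock: 16.85
tool_pos: [0.6127, -0.1167, 0.0853]
eef_rot: [0.647, 0.762, -0.0, -0.002]
contact_force: [-6.5, 1.9, 2.2]
opening: 0.453
finger_force: 8.0
```

```bash
cat > st.py <<'E'
from plant import r
from h import *
s=r.get_state();p,M,a=tool(s);J=np.array([.5885,-.1285]);y=.1625
d=p[:2]-J;print(p.round(4),"jig",(d[0]*np.cos(y)+d[1]*np.sin(y)).round(4),(-d[0]*np.sin(y)+d[1]*np.cos(y)).round(4),np.degrees(a).round(2),"F",(s["contact_force"]@M).round(2),"Mz",s["moment"].round(3),s["clock"])
E
python3 st.py
```

```text
[ 0.6127 -0.1167  0.0853] jig 0.0258 0.0078 9.34 F [ 2.93 -6.1  -2.15] Mz [ 0.384  1.38  -0.004] 16.85
```

play_rows(translation=[[-0.001, 0, 0], [-0.001, 0, 0], [-0.001, 0, 0], [-0.001, 0, 0], [0, 0, 0], [0, 0, 0]], delta_rot=[[0, 0, 0], [0, 0, 0], [0, 0, 0], [0, 0, 0], [0, 0, 0], [0, 0, 0]], grip=[-1, -1, -1, -1, -1, -1])

```text
clock: 17.6
tool_pos: [0.6134, -0.1206, 0.0853]
eef_rot: [0.647, 0.762, -0.0, -0.002]
contact_force: [-6.2, 2.2, 2.5]
opening: 0.451
finger_force: 8.0
```

```bash
python3 st.py
```

```text
[ 0.6134 -0.1206  0.0853] jig 0.0258 0.0038 9.35 F [ 3.17 -5.8  -2.51] Mz [ 0.392  1.37  -0.043] 17.6
```

play_rows(translation=[[-0.001, 0, 0], [-0.001, 0, 0], [0, 0, 0], [0, 0, 0]], delta_rot=[[0, 0, 0], [0, 0, 0], [0, 0, 0], [0, 0, 0]], grip=[-1, -1, -1, -1])

```text
clock: 18.1
tool_pos: [0.6137, -0.1225, 0.0853]
eef_rot: [0.647, 0.762, -0.0, -0.002]
contact_force: [-6.9, 2.7, 3.2]
opening: 0.455
finger_force: 8.0
```

```bash
python3 st.py
```

```text
[ 0.6137 -0.1225  0.0853] jig 0.0258 0.0018 9.35 F [ 3.78 -6.39 -3.22] Mz [ 0.384  1.35  -0.055] 18.1
```

play_rows(translation=[[-0.001, 0, -0.0003], [-0.001, 0, 0], [0, 0, 0], [0, 0, 0]], delta_rot=[[0, 0, 0], [0, 0, 0], [0, 0, 0], [0, 0, 0]], grip=[-1, -1, -1, -1])

```text
clock: 18.6
tool_pos: [0.614, -0.1244, 0.0853]
eef_rot: [0.647, 0.762, -0.0, -0.002]
contact_force: [-7.3, 2.4, 0.8]
opening: 0.45
finger_force: 8.0
```

```bash
python3 st.py; cat > wb.py <<'E'
from plant import r
from h import *
s=r.get_state();p,M,a=tool(s);c=r.get_calibration("wrist");im=r.snapshot("wrist")
m=max((d["pixels"] for d in r.silhouettes("wrist","blank")),key=lambda m:m.sum())
t=[np.where(m[:,u])[0].min() for u in range(245,311)]; u0=np.arange(245,311)
k=np.polyfit(u0,t,1);P=unproj(c,[[250,np.polyval(k,250)],[305,np.polyval(k,305)]],.030)
print("far end in tool x:",((P-p)@M)[:,0].round(4))
E
python3 wb.py
```

```text
[ 0.614  -0.1244  0.0853] jig 0.0258 -0.0001 9.35 F [ 3.56 -6.81 -0.79] Mz [ 0.451  1.325 -0.059] 18.6
far end in tool x: [0.081 0.081]
```

play_rows(translation=[[-0.0005, 0, 0], [-0.0005, 0, 0], [0, 0, 0], [0, 0, 0]], delta_rot=[[0, 0, 0], [0, 0, 0], [0, 0, 0], [0, 0, 0]], grip=[-1, -1, -1, -1])

```text
clock: 19.2
tool_pos: [0.614, -0.1244, 0.0853]
eef_rot: [0.647, 0.763, -0.0, -0.003]
contact_force: [-6.7, 4.0, 1.2]
opening: 0.455
finger_force: 8.0
```

play_rows(translation=[[-0.0005, 0, 0], [0, 0, 0], [0, 0, 0]], delta_rot=[[0, 0, 0], [0, 0, 0], [0, 0, 0]], grip=[-1, -1, -1])

```text
clock: 19.58
tool_pos: [0.614, -0.1245, 0.0853]
eef_rot: [0.647, 0.763, 0.0, -0.003]
contact_force: [-7.0, 4.7, 2.2]
opening: 0.449
finger_force: 8.0
```

play_rows(translation=[[-0.0005, 0, 0], [0, 0, 0], [0, 0, 0]], delta_rot=[[0, 0, 0], [0, 0, 0], [0, 0, 0]], grip=[-1, -1, -1])

```text
clock: 19.95
tool_pos: [0.614, -0.1246, 0.0853]
eef_rot: [0.647, 0.763, 0.0, -0.003]
contact_force: [-7.1, 4.3, 2.0]
opening: 0.448
finger_force: 8.0
```

```bash
python3 st.py
```

```text
[ 0.614  -0.1246  0.0853] jig 0.0258 -0.0002 9.4 F [ 5.38 -6.29 -1.96] Mz [ 0.997  1.465 -0.113] 19.95
```

The blank has reached the stop. I raise the force gently so that all three contacts are firm.

play_rows(translation=[[-0.0005, 0.0002, 0], [-0.0005, 0.0002, 0], [0, 0, 0], [0, 0, 0]], delta_rot=[[0, 0, 0], [0, 0, 0], [0, 0, 0], [0, 0, 0]], grip=[-1, -1, -1, -1], squeeze=10)

```text
clock: 20.45
tool_pos: [0.6141, -0.1247, 0.0852]
eef_rot: [0.647, 0.763, 0.0, -0.004]
contact_force: [-7.5, 7.2, 4.2]
opening: 0.455
finger_force: 10.0
```

```bash
python3 st.py;python3 wb.py
```

```text
[ 0.6141 -0.1247  0.0852] jig 0.0259 -0.0004 9.42 F [ 8.39 -6.21 -4.15] Mz [ 1.267  1.686 -0.098] 20.45
far end in tool x: [0.0813 0.0811]
```

play_rows(translation=[[0, 0.0003, -0.0003], [0, 0.0003, 0], [0, 0, 0], [0, 0, 0]], delta_rot=[[0, 0, 0], [0, 0, 0], [0, 0, 0], [0, 0, 0]], grip=[-1, -1, -1, -1])

```text
clock: 21.05
tool_pos: [0.6142, -0.1247, 0.0852]
eef_rot: [0.647, 0.763, -0.0, -0.005]
contact_force: [-8.4, 6.2, 3.3]
opening: 0.453
finger_force: 10.0
```

```bash
python3 st.py
```

```text
[ 0.6142 -0.1247  0.0852] jig 0.026 -0.0004 9.42 F [ 7.48 -7.34 -3.18] Mz [ 1.359  1.74  -0.123] 21.05
```

play_rows(translation=[[0, 0.0004, 0], [0, 0, 0], [0, 0, 0], [0, 0, 0]], delta_rot=[[0, 0, 0], [0, 0, 0], [0, 0, 0], [0, 0, 0]], grip=[-1, -1, -1, -1])

```text
clock: 21.55
tool_pos: [0.6143, -0.1247, 0.0852]
eef_rot: [0.647, 0.763, -0.0, -0.005]
contact_force: [-10.0, 6.1, 3.5]
opening: 0.451
finger_force: 10.0
```

```bash
python3 st.py
```

```text
[ 0.6143 -0.1247  0.0852] jig 0.0261 -0.0004 9.41 F [ 7.68 -8.88 -3.39] Mz [ 1.297  1.873 -0.199] 21.55
```

play_rows(translation=[[0, 0, 0], [0, 0, 0], [0, 0, 0], [0, 0, 0], [0, 0, 0]], delta_rot=[[0, 0, 0], [0, 0, 0], [0, 0, 0], [0, 0, 0], [0, 0, 0]], grip=[-0.06, -0.02, 0.02, 0.06, 0.1])

```text
clock: 22.18
tool_pos: [0.6185, -0.1289, 0.0865]
eef_rot: [0.647, 0.762, 0.001, 0.001]
contact_force: [-0.8, 0.7, -0.8]
opening: 0.549
finger_force: 0.6
```

```bash
python3 st.py;python3 wb.py
```

```text
[ 0.6185 -0.1289  0.0865] jig 0.0295 -0.0053 9.31 F [ 0.84 -0.71  0.81] Mz [-0.021  0.275  0.021] 22.175
far end in tool x: [0.0864 0.0865]
```

All three contacts were loaded at once and the blank stayed home after release (far end at jig y ≈ 0.081). I withdraw and go over the knob.

play_rows(translation=[[0, -0.002, 0], [0, -0.002, 0], [0, 0, 0], [0, 0, -0.01], [0, 0, -0.02], [0, 0, -0.03], [0, 0, -0.04], [0, 0, -0.05], [0, 0, -0.05], [0, 0, 0], [0, 0, 0]], delta_rot=[[0, 0, 0], [0, 0, 0], [0, 0, 0], [0, 0, 0], [0, 0, 0], [0, 0, 0], [0, 0, 0], [0, 0, 0], [0, 0, 0], [0, 0, 0], [0, 0, 0]], grip=[0.1, 0.1, 0.1, 0.1, 0.1, 0.1, 0.1, 0.1, 0.1, 0.1, 0.1])

```text
clock: 23.65
tool_pos: [0.6129, -0.1293, 0.2867]
eef_rot: [0.647, 0.762, 0.0, 0.0]
contact_force: [0.0, 0.1, -0.1]
opening: 0.548
finger_force: 0.0
```

```bash
python3 st.py; python3 - <<'E'
from plant import r
from h import *
print(r.get_state()["q"].round(3))
E
```

```text
[ 0.6129 -0.1293  0.2867] jig 0.0239 -0.0048 9.32 F [0.09 0.06 0.06] Mz [-0.048  0.026  0.031] 23.65
[ 0.197  0.706 -0.113  1.581  0.097  0.86   0.21 ]
```

play_rows(translation=[[-0.0325, -0.01, 0], [-0.0325, -0.01, 0], [-0.0325, -0.01, 0], [-0.0325, -0.01, 0], [-0.0325, -0.01, 0], [-0.0325, -0.01, 0], [0, 0, 0], [0, 0, 0], [0, 0, 0]], delta_rot=[[0, 0, 0], [0, 0, 0], [0, 0, 0], [0, 0, 0], [0, 0, 0], [0, 0, 0], [0, 0, 0], [0, 0, 0], [0, 0, 0]], grip=[0.1, 0.1, 0.1, 0.1, 0.1, 0.1, 0.1, 0.1, 0.1])

```text
clock: 24.78
tool_pos: [0.5861, -0.3295, 0.2856]
eef_rot: [0.646, 0.763, 0.001, -0.001]
contact_force: [-0.2, 0.2, 0.5]
opening: 0.547
finger_force: 0.0
```

```bash
python3 st.py; python3 - <<'E'
from plant import r
from h import *
s=r.get_state();p,M,a=tool(s)
im=r.snapshot("wrist");c=r.get_calibration("wrist");cv2.imwrite("pics/w4.png",im)
for t in("cam_knob","dowel_a","stop"):
    for d in r.look_for("wrist",t)[:3]: print(t,np.round(d["point"],4),d["confidence"])
J=np.array([.5885,-.1285,0]);W=lambda P:np.atleast_2d(P)@R.from_euler('z',.1625).as_matrix().T+J
print(proj(c,W([[-.0247,-.045,.0285],[.05,-.08,.028],[.05,.06,.028],[.025,-.0997,.028],[-.0247+.1*np.cos(-1.815),-.045+.1*np.sin(-1.815),.054],[-.075,.145,.018],[.005,.0803,.03],[.045,.0803,.03]])).round(1))
E
```

```text
[ 0.5861 -0.3295  0.2856] jig -0.0349 -0.198 9.45 F [ 0.27 -0.12 -0.51] Mz [-0.057  0.033  0.013] 24.775
cam_knob [ 0.5679 -0.2211  0.0329] 0.74
dowel_a [ 0.6501 -0.2022  0.0255] 0.45
stop [ 0.6524 -0.2     0.0271] 0.7
stop [ 0.6292 -0.23    0.0224] 0.63
[[ 291.7   -2.7]
 [ 377.9   43.7]
 [ 394.3 -162.1]
 [ 347.5   68.1]
 [ 262.5  119.7]
 [ 222.5 -307.9]
 [ 335.4 -199.9]
 [ 391.  -199.7]]
```

View pics/w4.png

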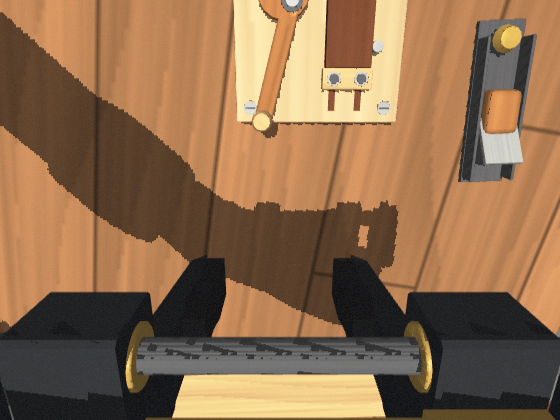

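The wrist view shows the knob top at (261,122), the pivot at (292,1) and dowel_a at (377,46). These match my predictions within about 3 px, and the blank touches the stop at (347,68). I go to the knob.

play_rows(translation=[[0.018, -0.005, 0], [0.018, -0.005, 0], [0.018, -0.0048, 0], [0, 0, 0.04], [0, 0, 0.04], [0, 0, 0.04], [0, 0, 0.03], [0, 0, 0.02], [0, 0, 0.012], [0, 0, 0.007], [0, 0, 0], [0, 0, 0]], delta_rot=[[0, 0, 7], [0, 0, 7], [0, 0, 0], [0, 0, 0], [0, 0, 0], [0, 0, 0], [0, 0, 0], [0, 0, 0], [0, 0, 0], [0, 0, 0], [0, 0, 0], [0, 0, 0]], grip=[0.1, 0.1, 0.1, 0.1, 0.1, 0.1, 0.1, 0.1, 0.1, 0.1, 0.1, 0.1])

```text
clock: 26.48
tool_pos: [0.5693, -0.2787, 0.0979]
eef_rot: [0.735, 0.678, 0.0, 0.001]
contact_force: [0.1, 0.2, 0.6]
opening: 0.549
finger_force: 0.0
```

```bash
python3 st.py
```

```text
[ 0.5693 -0.2787  0.0979] jig -0.0433 -0.1451 -4.68 F [ 0.22  0.04 -0.56] Mz [-0.073  0.072 -0.041] 26.475
```

play_rows(translation=[[0, -0.0065, 0], [0, 0, 0], [0, 0, 0], [0, 0, 0], [0, 0, 0], [0, 0, 0], [0, 0, 0]], delta_rot=[[0, 0, 0], [0, 0, 0], [0, 0, 0], [0, 0, 0], [0, 0, 0], [0, 0, 0], [0, 0, 0]], grip=[0.1, 0.1, -1, -1, -1, -1, -1], squeeze=5)

```text
clock: 27.35
tool_pos: [0.5624, -0.2779, 0.0971]
eef_rot: [0.735, 0.678, 0.0, 0.0]
contact_force: [0.0, 0.7, -0.1]
opening: 0.2
finger_force: 5.0
```

```bash
python3 st.py
```

```text
[ 0.5624 -0.2779  0.0971] jig -0.0499 -0.1432 -4.68 F [ 0.68 -0.04  0.13] Mz [-0.111 -0.004 -0.054] 27.35
```

play_rows(translation=[[0.00038, -0.00872, 0], [0.00038, -0.00872, 0], [0.00038, -0.00872, 0], [0.00038, -0.00872, 0], [0.00038, -0.00872, 0], [0.00038, -0.00872, 0], [0.00038, -0.00872, 0], [0.00038, -0.00872, 0], [0, 0, 0], [0, 0, 0]], delta_rot=[[0, 0, 5], [0, 0, 5], [0, 0, 5], [0, 0, 5], [0, 0, 5], [0, 0, 5], [0, 0, 5], [0, 0, 5], [0, 0, 0], [0, 0, 0]], grip=[-1, -1, -1, -1, -1, -1, -1, -1, -1, -1])

```text
clock: 28.6
tool_pos: [0.5007, -0.2487, 0.097]
eef_rot: [0.922, 0.386, 0.0, -0.0]
contact_force: [0.9, 2.9, -1.2]
opening: 0.204
finger_force: 5.0
```

```bash
cat >> st.py <<'E'
for sy in(0,-.0015):
    w=p[:2]-J;g=np.array([w[0]*np.cos(y)+w[1]*np.sin(y),-w[0]*np.sin(y)+w[1]*np.cos(y)])-[-.0247,-.045+sy]
    print("theta",(-np.radians(100)-np.arctan2(g[1],g[0]))%(2*np.pi),"R",np.hypot(*g))
E
python3 st.py
```

```text
[ 0.5007 -0.2487  0.097 ] jig -0.1061 -0.1044 -44.56 F [ 2.72 -1.41  1.21] Mz [ 0.531 -0.212 -0.01 ] 28.6
theta 0.7654390167723661 R 0.10074094201637075
theta 0.7775689856933081 R 0.09986357267196509
```

play_rows(translation=[[0.0009, -0.00872, 0], [0.0008, -0.00872, 0], [0.00038, -0.00872, 0], [0.00038, -0.00872, 0], [0.00038, -0.00872, 0], [0.00038, -0.00872, 0], [0.00038, -0.00872, 0], [0.00038, -0.00872, 0], [0, 0, 0], [0, 0, 0]], delta_rot=[[0, 0, 5], [0, 0, 5], [0, 0, 5], [0, 0, 5], [0, 0, 5], [0, 0, 5], [0, 0, 5], [0, 0, 5], [0, 0, 0], [0, 0, 0]], grip=[-1, -1, -1, -1, -1, -1, -1, -1, -1, -1])

```text
clock: 29.85
tool_pos: [0.4722, -0.1873, 0.0971]
eef_rot: [0.999, 0.047, 0.001, 0.0]
contact_force: [3.1, 1.0, -2.3]
opening: 0.202
finger_force: 5.0
```

```bash
python3 st.py
```

```text
[ 0.4722 -0.1873  0.0971] jig -0.1242 -0.0392 -84.58 F [ 3.23 -0.73  2.28] Mz [ 0.194 -0.332  0.059] 29.85
theta 1.4546361472681237 R 0.09969860816864327
theta 1.4696415692410625 R 0.09979735268043759
```

play_rows(translation=[[0.0008, -0.00524, 0.0002], [0.0003, -0.00524, 0], [0.00014, -0.00524, 0], [0.00014, -0.00524, 0], [0, 0, 0], [0, 0, 0], [0, 0, 0]], delta_rot=[[0, 0, 3], [0, 0, 3], [0, 0, 3], [0, 0, 3], [0, 0, 0], [0, 0, 0], [0, 0, 0]], grip=[-1, -1, -1, -1, -1, -1, -1])

```text
clock: 30.72
tool_pos: [0.4727, -0.1656, 0.0969]
eef_rot: [0.998, -0.058, 0.0, -0.0]
contact_force: [1.4, 0.8, 1.1]
opening: 0.199
finger_force: 5.0
```

```bash
python3 st.py
```

```text
[ 0.4727 -0.1656  0.0969] jig -0.1203 -0.0179 -96.67 F [ 1.26 -0.94 -1.09] Mz [ 0.12  -0.057  0.014] 30.725
theta 1.6723962013005993 R 0.09938435394155733
theta 1.6868568386961735 R 0.09980374423810075
```

play_rows(translation=[[0.0004, -0.00349, 0], [0, 0, 0], [0, 0, 0], [0, 0, 0]], delta_rot=[[0, 0, 2], [0, 0, 0], [0, 0, 0], [0, 0, 0]], grip=[-1, -1, -1, -1])

```text
clock: 31.22
tool_pos: [0.4732, -0.1622, 0.0969]
eef_rot: [0.997, -0.076, -0.0, -0.0]
contact_force: [0.6, 1.2, 3.8]
opening: 0.204
finger_force: 5.0
```

```bash
python3 st.py
```

```text
[ 0.4732 -0.1622  0.0969] jig -0.1192 -0.0146 -98.68 F [ 0.41 -1.31 -3.81] Mz [ 0.16   0.207 -0.007] 31.225
theta 1.7075387630261387 R 0.09931043988038273
theta 1.721849881352444 R 0.09978006702563459
```

play_rows(translation=[[5e-05, -0.00175, 0], [0, 0, 0], [0, 0, 0], [0, 0, 0]], delta_rot=[[0, 0, 1], [0, 0, 0], [0, 0, 0], [0, 0, 0]], grip=[-1, -1, -1, -1])

```text
clock: 31.72
tool_pos: [0.4735, -0.1607, 0.0969]
eef_rot: [0.996, -0.085, -0.0, -0.0]
contact_force: [-1.4, -0.8, 3.8]
opening: 0.2
finger_force: 5.0
```

```bash
python3 st.py
```

```text
[ 0.4735 -0.1607  0.0969] jig -0.1187 -0.0132 -99.7 F [-1.27  1.07 -3.79] Mz [0.024 0.449 0.021] 31.725
theta 1.7228210284226604 R 0.09927875827880142
theta 1.7370615377089766 R 0.09977005112332345
```

play_rows(translation=[[0, -0.00175, -0.0003], [0, 0, 0], [0, 0, 0], [0, 0, 0]], delta_rot=[[0, 0, 1], [0, 0, 0], [0, 0, 0], [0, 0, 0]], grip=[-1, -1, -1, -1])

```text
clock: 32.22
tool_pos: [0.4739, -0.1587, 0.097]
eef_rot: [0.996, -0.093, -0.0, -0.0]
contact_force: [-0.7, 0.3, 0.4]
opening: 0.199
finger_force: 5.0
```

```bash
python3 st.py
```

```text
[ 0.4739 -0.1587  0.097 ] jig -0.118 -0.0113 -100.67 F [-0.78 -0.14 -0.44] Mz [ 0.046  0.389 -0.009] 32.225
theta 1.7431490408231332 R 0.09922051107065803
theta 1.7572927631108888 R 0.09974044309244386
```

play_rows(translation=[[0, -0.00175, 0], [0, 0, 0], [0, 0, 0], [0, 0, 0]], delta_rot=[[0, 0, 1], [0, 0, 0], [0, 0, 0], [0, 0, 0]], grip=[-1, -1, -1, -1])

```text
clock: 32.72
tool_pos: [0.4742, -0.1571, 0.0971]
eef_rot: [0.995, -0.102, -0.0, -0.0]
contact_force: [-1.9, 0.4, -1.6]
opening: 0.196
finger_force: 5.0
```

```bash
python3 st.py
```

```text
[ 0.4742 -0.1571  0.0971] jig -0.1174 -0.0098 -101.68 F [-1.95 -0.02  1.59] Mz [ 0.005  0.579 -0.016] 32.725
theta 1.7594093793069758 R 0.09918357851960935
theta 1.7734700901066622 R 0.09972626167064065
```

play_rows(translation=[[0, -0.00175, 0], [0, 0, 0], [0, 0, 0], [0, 0, 0]], delta_rot=[[0, 0, 1], [0, 0, 0], [0, 0, 0], [0, 0, 0]], grip=[-1, -1, -1, -1])

```text
clock: 33.22
tool_pos: [0.4746, -0.1555, 0.0972]
eef_rot: [0.994, -0.11, -0.0, -0.0]
contact_force: [-1.9, -0.8, -1.6]
opening: 0.203
finger_force: 5.0
```

```bash
python3 st.py
```

```text
[ 0.4746 -0.1555  0.0972] jig -0.1168 -0.0082 -102.69 F [-1.66  1.22  1.56] Mz [-0.081  0.582 -0.025] 33.225
theta 1.7763647500327684 R 0.09913871161222472
theta 1.7903358284695248 R 0.09970496409072462
```

play_rows(translation=[[-0.0002, -0.00175, 0], [0, 0, 0], [0, 0, 0], [0, 0, 0]], delta_rot=[[0, 0, 1], [0, 0, 0], [0, 0, 0], [0, 0, 0]], grip=[-1, -1, -1, -1])

```text
clock: 33.72
tool_pos: [0.475, -0.1538, 0.0972]
eef_rot: [0.993, -0.119, 0.0, -0.0]
contact_force: [-2.6, -0.5, -1.8]
opening: 0.198
finger_force: 5.0
```

```bash
python3 st.py
```

```text
[ 0.475  -0.1538  0.0972] jig -0.1161 -0.0066 -103.69 F [-2.38  1.11  1.8 ] Mz [-0.185  0.616 -0.036] 33.725
theta 1.7938381267432115 R 0.09917557752439116
theta 1.8077010584117268 R 0.0997659389833023
```

play_rows(translation=[[-0.0002, -0.00175, 0], [0, 0, 0], [0, 0, 0], [0, 0, 0]], delta_rot=[[0, 0, 1], [0, 0, 0], [0, 0, 0], [0, 0, 0]], grip=[-1, -1, -1, -1])

```text
clock: 34.22
tool_pos: [0.4753, -0.1521, 0.0972]
eef_rot: [0.992, -0.128, 0.0, 0.0]
contact_force: [-1.1, -2.0, -2.9]
opening: 0.205
finger_force: 5.0
```

```bash
python3 st.py; python3 wb.py
```

```text
[ 0.4753 -0.1521  0.0972] jig -0.1155 -0.005 -104.69 F [-0.52  2.2   2.93] Mz [-0.414  0.387  0.033] 34.225
theta 1.8112172550242853 R 0.09920293621624329
theta 1.8249698655548645 R 0.09981709703639027Traceback (most recent call last):
  File "wb.py", line 5, in <module>
    t=[np.where(m[:,u])[0].min() for u in range(245,311)]; u0=np.arange(245,311)
       ~~~~~~~~~~~~~~~~~~~~~~~^^
    return umr_minimum(a, axis, None, out, keepdims, initial, where)
ValueError: zero-size array to reduction operation minimum which has no identity
```

play_rows(translation=[[0, -0.00175, 0], [0, -0.0008, 0], [0, 0, 0], [0, 0, 0], [0, 0, 0]], delta_rot=[[0, 0, 1], [0, 0, 0.4], [0, 0, 0], [0, 0, 0], [0, 0, 0]], grip=[-1, -1, -1, -1, -1])

```text
clock: 34.95
tool_pos: [0.476, -0.1498, 0.0972]
eef_rot: [0.99, -0.14, 0.0, 0.0]
contact_force: [-0.9, -4.0, -3.5]
opening: 0.204
finger_force: 5.0
```

```bash
python3 st.py
```

```text
[ 0.476  -0.1498  0.0972] jig -0.1145 -0.0029 -106.1 F [0.27 4.04 3.51] Mz [-0.749  0.201 -0.024] 34.95
theta 1.8350245900467277 R 0.09921043643339038
theta 1.8486236486375525 R 0.09985689726107387
```

The cam has bitten: tangential force is about 4 N at θ ≈ 1.84. I release the knob and withdraw.

play_rows(translation=[[0, 0, 0], [0, 0, 0], [0, 0, 0], [0, 0, 0], [0, 0, 0], [0, 0, -0.01], [0, 0, -0.02], [0, 0, -0.03], [0, 0, -0.04], [0, 0, -0.05], [0, 0, -0.05], [0, 0, 0], [0, 0, 0]], delta_rot=[[0, 0, 0], [0, 0, 0], [0, 0, 0], [0, 0, 0], [0, 0, 0], [0, 0, 0], [0, 0, 0], [0, 0, 0], [0, 0, 0], [0, 0, 0], [0, 0, 0], [0, 0, 0], [0, 0, 0]], grip=[-0.5, -0.4, -0.2, 0.1, 0.1, 0.1, 0.1, 0.1, 0.1, 0.1, 0.1, 0.1, 0.1])

```text
clock: 36.58
tool_pos: [0.4754, -0.149, 0.2972]
eef_rot: [0.99, -0.14, -0.0, -0.0]
contact_force: [-0.3, -0.4, -0.5]
opening: 0.548
finger_force: 0.0
```

```bash
python3 st.py; python3 - <<'E'
from plant import r
from h import *
out=[]
im=r.snapshot("wrist");cv2.imwrite("pics/w5.png",im);c=r.get_calibration("wrist")
J=np.array([.5885,-.1285,0]);W=lambda P:np.atleast_2d(P)@R.from_euler('z',.1625).as_matrix().T+J+np.array([.0002,-.0015,0])
for i in(1.82,1.84,1.86,1.88):
  b=-np.radians(100)-i; print(i,proj(c,W([[-.0247+.1*np.cos(b),-.045+.1*np.sin(b),.054]])).round(1))
print("piv,dow",proj(c,W([[-.0247,-.045,.0285],[.05,-.08,.028],[.05,.06,.028],[.025,-.1,.028]])).round(1))
for q in((.005,-.099),(.045,-.099),(.045,.081),(.005,.081)):print(q,proj(c,W([[*q,.03]])).round(1))
E
```

```text
[ 0.4754 -0.149   0.2972] jig -0.1149 -0.0019 -106.06 F [-0.15  0.48  0.54] Mz [0.008 0.194 0.06 ] 36.575
theta 1.841481841720345 R 0.09997781237065852
theta 1.8549348550117406 R 0.10063290123863274
1.82 [[282.6 179. ]]
1.84 [[280.4 179. ]]
1.86 [[278.2 179. ]]
1.88 [[276.  178.9]]
piv,dow [[280.5  63.9]
 [280.2 -42.6]
 [136.7  36.6]
 [314.4 -23.3]]
(0.005, -0.099) [[322.9   0.9]]
(0.045, -0.099) [[303.7 -48.6]]
(0.045, 0.081) [[118.7  53. ]]
(0.005, 0.081) [[142.8  95.6]]
```

View pics/w5.png

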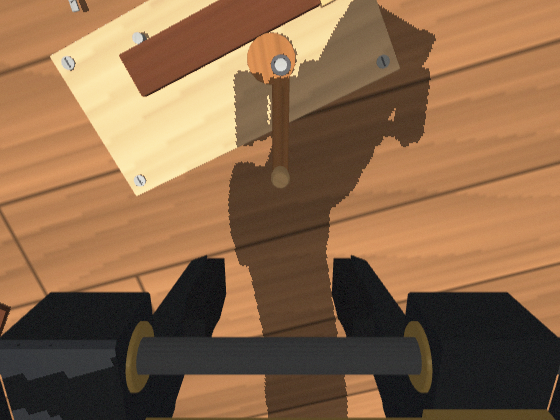

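The cam (272,58) touches the blank, the blank bears on dowel_b (139,38) and reaches the stop at (322,2). The knob at (280,177) gives θ ≈ 1.84, and nothing touches the robot, so I hand in.

```bash
python3 -c "
from plant import r
print(r.finish_job())"
```

```text
the job is handed in; nothing more can be done
None
```

The blank lies flat in the jig against both dowels and the end stop, the cam is swung to about 1.84 rad and holds it by itself, and the job is handed in at about 37 s; the hand-in returned no verdict.

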